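# Fit the burr, close the grinder and hold it at pulse

## Robot

A 6-joint arm with a two-finger parallel gripper is mounted at the origin on a cart in front of the work surface, level with it; the furniture and walls round the work are solid. World frame = base frame: x ahead of the robot, y to its left, z up, the work surface at z = 0. Lengths are in m, angles in rad, forces in N, time in s.
With the tool pointing down it reaches from about 0.35 to 0.975 m from the base axis. Payload 7.1 kg.
Tool frame: the origin (TCP) lies midway between the tips of the shut fingers; the grasp point (between the pads) lies 19 mm behind it; z points along the fingers, y is the line along which they close (so a half turn about z gives the same grasp; the last joint's range is limited). The gripper opens to 88 mm and grips with 3 to 60 N. Pads are 20 mm wide; open, the fingers measure 115 mm over their backs; the gripper's body (75 mm by 178 mm) begins 61 mm behind the grasp point.
Start: joints at [0.727, 0.423, 1.63, -0, 1.089, -0.019], TCP at [0.459, 0.424, 0.223] pointing down, gripper open.
Joint ranges: [-3, 3], [-0.9, 2.11], [0.09, 2.58], [-1.31, 4.45], [0.11, 2.69], [-2.54, 2.54]. Speed limits (rad/s): [2.39, 2.39, 3.01, 3.14, 3.14, 3.14].

## Interface

Orientations are given as a unit quaternion [w, x, y, z].
In Python, from station import manip, optics, inverse_kinematics gives the robot as it stands (manip), with the cameras (optics) and the kinematics as plain functions. Calls block until the motion is done:
- manip.move_pose(position, orientation): joint-space move of the TCP to a pose.
- manip.movel(position, frame=None, v=0.15, until_force=None): straight line of the TCP; frame=None keeps the orientation; v is the mean speed in m/s. With until_force (N) it stops when the force on the tool has changed by that much, and returns True; else False.
- manip.movej(angles): joint-space move.
- manip.command_gripper(opening): opening from 0.0 (shut) to 1.0 (fully open); the grip force is fixed at half the most; returns when the fingers have stopped.
- manip.wait(seconds).
- inverse_kinematics(position, orientation): joint angles nearest the present ones, or None.
- optics.read_camera(name): name is "scene" or "top"; returns the picture (420x560x3 uint8, red, green, blue); there is no depth.
- optics.camera_info(name): a dict with "intrinsics" (3x3 intrinsics, pixels), "dist" ([k1, k2, p1, p2, k3] as OpenCV has them; the pictures are not rectified), "T" (4x4, takes a point from camera to world coordinates). Camera axes: x right, y up, looking along -z (the intrinsics and any distortion apply to the point x, -y, -z); pixel columns grow to the right and rows downward; lengths in m; the calibration is good to about 2 mm. A picture is of the moment at which its call begins. camera_info takes no time and is no camera call.
A pose or a line that the arm cannot do raises manip.MotionError and nothing moves.
- manip.job_done(): hands the job in; it is judged then, once.
Readings, each from a call of its own:
- manip.get_time(): time.
- manip.get_joint_pos(): joint angles.
- manip.get_qvel(): joint speeds.
- manip.get_effort(): joint torques, N m.
- manip.get_tcp_pos(): TCP position.
- manip.get_ee_rot(): TCP orientation.
- manip.get_ft_force(): force on the tool from outside, world axes, zero at the start.
- manip.get_ft_torque(): the same for the moment, N m.
- manip.get_grip_width(): opening from 0.0 (shut) to 1.0 (fully open).
- manip.get_finger_force(): force on a finger pad.
Only numpy, scipy, OpenCV 4.12 (cv2) and the standard library are available. Lean on these libraries where they do the work, as an engineer would, in place of code of your own. Each camera call takes 0.05 s, during which the arm holds its last target. There are 200 camera calls.

## Task

Fit the burr wheel fully home on the grinder's square drive shaft and let go of it, then put the lid on with its two lugs down through the collar's openings. Turn the lid clockwise, against the spring, halfway to the lock, until the red pointer stands at the green mark, never on to the red mark where it clicks locked. Finish there, still gripping the lid and holding it against the spring, and leave the other things on the counter where they are.

Things in the scene. Friction and masses are not known exactly. Their poses are not given: they have to be found in the camera images.
- grinder: Electric spice grinder, fixed: white round housing 158 mm across, shoulder at 44 mm, aluminium collar on top. Origin: centre of its underside on the counter, on the vertical axis of shaft and collar; z up; -x faces roughly the robot. Heights below are above the counter. Clockwise means seen from above.
- grinder_seat (a point): Well floor at the foot of the drive shaft, on the axis, 44 mm up; the burr's underside rests here when fully home. Axes as the grinder's. The steel shaft is 14 mm square, its sides along x and y, and rises to 82 mm (top 12 mm tapered to 8 mm square).
- collar_rim (a point): Centre of the bayonet collar's rim, 80 mm up. Collar 132 mm across, inner radius 51 mm. The rim overhangs a channel (62 to 72 mm up, out to radius 62 mm) and has two entry openings 26 mm wide, with orange markers, on the grinder's +x and -x. Stops bar turning counterclockwise from the openings.
- pulse_ring (a joint): Sprung ring with red pointer: angle driven clockwise, rad; 0 at rest. The lid's lugs meet it 0.1 to 0.25 rad clockwise of the openings, then it turns with the lid. 0.61: pointer at the green mark, lid about 0.77 rad from the openings. Lock plungers resist strongly from about 0.9, click at 1.3. Spring: 0.04 N m at rest, 0.11 at the green mark; it turns a released lid back.
- pointer_tip (a point): Outer tip of the ring's red pointer, 78 mm from the grinder's axis, 52 mm up. It sweeps clockwise over marks on the housing's shoulder: black (rest), green (exactly on the grinder's -x side), red (lock).
- burr: Loose dark steel burr wheel, 200 g: disc 80 mm across, 10 mm thick, with a brass hub 28 mm square standing up to 42 mm above the underside (grip it from above) and a 17 mm square bore right through. Origin: centre of the underside; z up; hub and bore sides along its x and y, four equal ways round.
- lid: Loose black bell-shaped lid, 150 g, hollow, 95 mm across, lower edge coned to 84 mm; roof 41 mm above its underside; orange wing grip on top, 62 mm long (along x), 14 mm thick, 41 to 71 mm up. Two orange lugs on +x and -x: 14 mm wide, 6 to 12 mm up, out to radius 56 mm. Origin: centre of the underside; z up. In the collar, lugs on the channel floor, its origin is 56 mm up.
- tin_1: Bystander, to be left alone: flat round tin, 86 mm across, 40 mm tall. Origin at the centre of its underside.
- clay_cup_2: Bystander, to be left alone: small clay cup, 51 mm across, 52 mm tall. Origin at the centre of its underside.
- tin_2: Bystander, to be left alone: round tin, 75 mm across, 58 mm tall. Origin at the centre of its underside.
- matchbox: Bystander, to be left alone: small box lying flat, 36x56x15 mm. Origin at the centre of its underside.
- brass_weight_2: Bystander, to be left alone: small brass weight with a knob, 27 mm across, 35 mm tall. Origin at the centre of its underside.
- bobbin_3: Bystander, to be left alone: wooden bobbin with green thread, 32 mm across, 48 mm tall. Origin at the centre of its underside.

How it is judged:
By the outcome, as a careful person would: the job done as asked, in the order asked, and still so for the second after the job is handed in, while the arm keeps its last pose, push and grip.
It also fails if it takes over 58 s, if anything falls off the work surface, if the arm or the gripper's body presses on something with over 40 N, if the wrist force passes 120 N, or if a joint passes its speed limit or range.

## Working session

There is one attempt and no reset: what is moved stays moved. The work goes in short steps, each a Python script; the robot and the scene stay as the last script left them, time stands still between calls to the robot, and variables do not carry over. Pictures are saved under pics/ and viewed, at most 10 in all, crops included, and the job is handed in when it is done.

```bash
ls; mkdir -p pics
python3 - <<'E'
from station import manip, optics, inverse_kinematics
import cv2,numpy as np
np.set_printoptions(precision=4,suppress=True)
for n in("scene","top"):
    im=optics.read_camera(n); cv2.imwrite(f"pics/{n}0.png",im[:,:,::-1]); print(n,optics.camera_info(n))
print(manip.get_time(),manip.get_ee_rot(),manip.get_tcp_pos())
E
```

```text
pics
station.py
scene {'intrinsics': array([[417.0136,   0.    , 277.633 ],
       [  0.    , 417.0136, 209.1066],
       [  0.    ,   0.    ,   1.    ]]), 'dist': array([0.0343, 0.    , 0.    , 0.    , 0.    ]), 'T': array([[-0.9239,  0.1669, -0.3444,  0.1565],
       [-0.3827, -0.4135,  0.8262,  0.8801],
       [-0.0045,  0.8951,  0.4459,  0.535 ],
       [ 0.    ,  0.    ,  0.    ,  1.    ]])}
top {'intrinsics': array([[385.7633,   0.    , 277.0328],
       [  0.    , 385.7633, 207.768 ],
       [  0.    ,   0.    ,   1.    ]]), 'dist': array([-0.0466,  0.    ,  0.    ,  0.    ,  0.    ]), 'T': array([[ 0.0154,  0.9885, -0.1502,  0.3406],
       [-0.9999,  0.0146, -0.0061,  0.0599],
       [-0.0038,  0.1503,  0.9886,  1.0339],
       [ 0.    ,  0.    ,  0.    ,  1.    ]])}
0.1 [-0.0003  0.4008  0.9162 -0.0006] [0.4586 0.4239 0.222 ]
```

View pics/scene0.png

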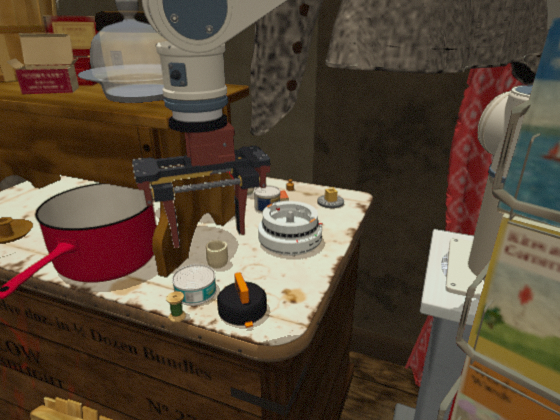

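View pics/top0.png

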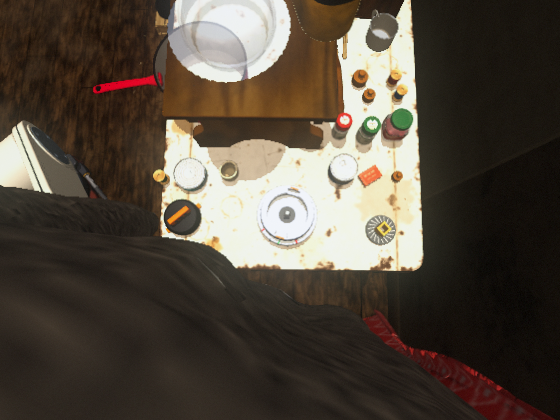

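Top view: lid about (182,217), grinder (287,215), burr (381,230). Scene view: lid (242,300), grinder (291,230), burr (331,200). I'll enlarge these.

Run:
```python
import cv2,numpy as np
t=cv2.imread("pics/top0.png");s=cv2.imread("pics/scene0.png")
def c(im,u,v,w,h,k): return cv2.resize(im[v-h//2:v+h//2,u-w//2:u+w//2],None,fx=k,fy=k,interpolation=cv2.INTER_CUBIC)
# each tile 390x290
A=c(t,287,215,78,58,5);B=c(t,182,217,78,58,5);C=c(t,381,230,78,58,5);D=c(s,291,228,78,58,5)
E=c(s,242,300,78,58,5);F=c(s,331,198,78,58,5)
cv2.imwrite("pics/m1.png",np.vstack([np.hstack([A,D]),np.hstack([C,F])]))
cv2.imwrite("pics/m2.png",np.hstack([B,E]))
```

```text
(no output)
```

View pics/m1.png

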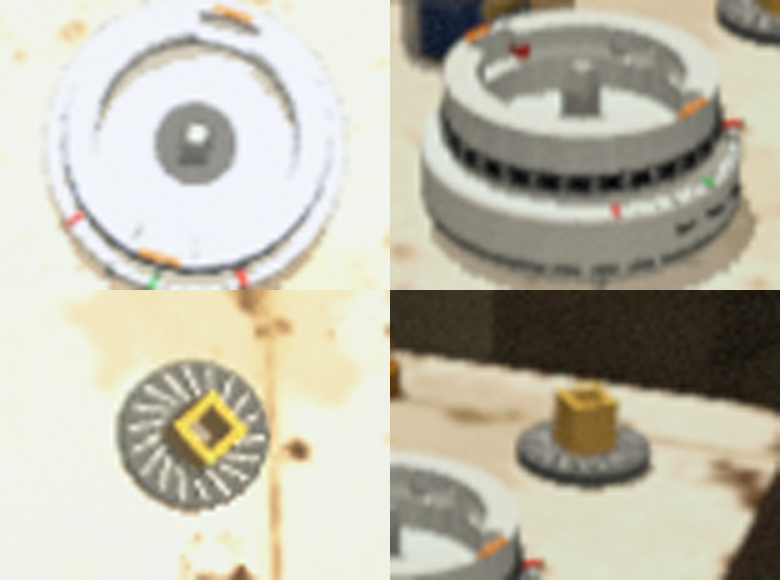

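View pics/m2.png

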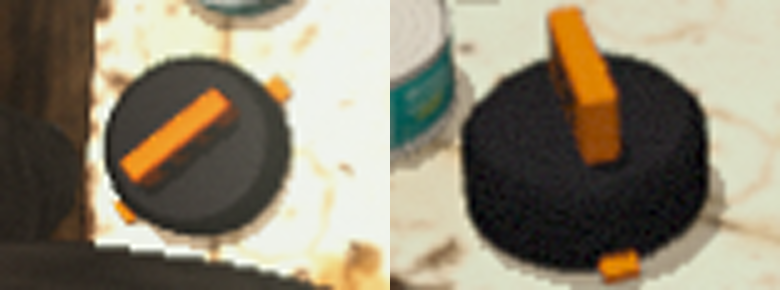

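Top crop: markers at about (294.6,188.6) and (279.6,237.4), shaft (287,212), pointer (296,241), green mark (279,242), red mark (263,230). The burr hub is a diamond at (383,228). The lid wing lies along (166–187) at about 40° with a lug at each end. The pointer is at rest, and the sense of clockwise agrees with the text.

```bash
cat > h.py <<'E'
import cv2,numpy as np
from station import manip, optics, inverse_kinematics
np.set_printoptions(precision=4,suppress=True)
K=6
INFO={n:optics.camera_info(n) for n in("scene","top")}
def ray(n,uv):
    i=INFO[n]; p=cv2.undistortPoints(np.array([[uv]],float),i["intrinsics"],i["dist"])[0,0]
    d=i["T"][:3,:3]@np.array([p[0],-p[1],-1.]); return i["T"][:3,3],d/np.linalg.norm(d)
def plane(n,uv,z):
    o,d=ray(n,uv); return (o+d*(z-o[2])/d[2])
def tri(a,b):
    o1,d1=ray("top",a);o2,d2=ray("scene",b)
    s=np.linalg.lstsq(np.c_[d1,-d2],o2-o1,rcond=None)[0]
    p,q=o1+s[0]*d1,o2+s[1]*d2; return (p+q)/2,np.linalg.norm(p-q)
def blobs(im,box,lo,hi,amin=3):
    """HSV mask in box u0,v0,u1,v1 -> list (area px, centroid, contour px) of blobs"""
    u0,v0,u1,v1=box; c=cv2.resize(im[v0:v1,u0:u1],None,fx=K,fy=K,interpolation=cv2.INTER_CUBIC)
    m=cv2.inRange(cv2.cvtColor(c,cv2.COLOR_BGR2HSV),np.array(lo),np.array(hi))
    out=[]
    for q in cv2.findContours(m,cv2.RETR_EXTERNAL,cv2.CHAIN_APPROX_NONE)[0]:
        M=cv2.moments(q)
        if M["m00"]/K/K<amin: continue
        f=lambda p:(np.asarray(p,float)+.5)/K-.5+np.array([u0,v0])
        out.append((M["m00"]/K/K,f([M["m10"]/M["m00"],M["m01"]/M["m00"]]),f(q[:,0])))
    return sorted(out,key=lambda t:-t[0])
E
python3 - <<'E'
from h import *
t=cv2.imread("pics/top0.png");s=cv2.imread("pics/scene0.png")
def show(name,b):
    print(name)
    for a,c,q in b: print("  A%.1f"%a,c,q.min(0),q.max(0))
    return b
G=(248,184,326,252)
mt=show("marker top",blobs(t,G,(8,80,150),(20,255,255),2))
rt=show("red top",blobs(t,G,(170,70,80),(180,255,255),1)); rt0=show("red0",blobs(t,G,(0,70,80),(6,255,255),1))
gt=show("green top",blobs(t,G,(45,60,80),(85,255,255),1))
S=(252,199,330,257)
ms=show("marker sc",blobs(s,S,(6,110,150),(20,255,255),2))
rs=show("red sc",blobs(s,S,(170,110,80),(180,255,255),1));show("red0",blobs(s,S,(0,110,80),(5,255,255),1))
gs=show("green sc",blobs(s,S,(45,60,60),(85,255,255),1))
bt=show("hub top",blobs(t,(355,205,410,255),(18,110,120),(35,255,255)))
bd=show("burr disc",blobs(t,(355,205,402,255),(0,0,0),(180,255,190),50))
print("minrect hub",cv2.minAreaRect(bt[0][2].astype(np.float32)))
bs=show("hub sc",blobs(s,(310,180,350,215),(15,90,60),(35,255,255)))
lt=show("wing top",blobs(t,(155,188,215,245),(5,150,120),(20,255,255)))
ls=show("wing sc",blobs(s,(225,265,280,335),(5,120,60),(20,255,255)))
print("minrect wing",cv2.minAreaRect(lt[0][2].astype(np.float32)))
h=show("hub scene bright",blobs(s,(310,180,350,215),(15,90,150),(35,255,255)))
show("wing sc bright",blobs(s,(225,265,280,335),(5,120,190),(20,255,255)))
E
```

```text
marker top
  A11.1 [279.3192 237.1399] [275.25   235.5833] [283.4167 238.9167]
  A9.7 [294.1694 188.4396] [290.5833 186.75  ] [297.4167 190.0833]
red top
red0
  A7.2 [295.8743 240.9539] [294.4167 239.0833] [297.25   243.0833]
  A3.7 [262.6195 229.337 ] [260.9167 228.0833] [264.25 230.75]
green top
  A3.4 [278.1733 242.0073] [277.25 240.25] [279.4167 243.5833]
marker sc
  A9.5 [311.9519 220.0755] [309.4167 218.0833] [314.75   222.0833]
  A6.8 [269.0164 205.2579] [266.5833 203.75  ] [271.4167 206.75  ]
red sc
red0
  A5.9 [277.772  208.7203] [275.75   207.5833] [279.4167 209.9167]
  A3.3 [319.1641 223.2663] [317.75   222.5833] [321.0833 224.0833]
  A1.4 [296.6633 240.4796] [296.0833 239.5833] [297.25   241.4167]
green sc
  A3.1 [315.1602 234.7132] [313.9167 233.9167] [316.25   235.5833]
hub top
  A124.5 [383.2975 228.1855] [375.9167 220.9167] [390.9167 235.5833]
  A5.3 [395.6229 208.3671] [393.25   206.5833] [397.4167 209.9167]
burr disc
  A710.8 [380.1103 229.6919] [364.9167 214.75  ] [395.5833 244.9167]
minrect hub ((383.3274230957031, 228.17185974121094), (11.711977005004883, 11.5395
[... 177 characters left out ...]
 223.9167]
  A12.6 [197.942  205.6205] [195.5833 203.4167] [200.0833 207.75  ]
  A11.7 [212.7683 242.0529] [211.0833 238.4167] [214.4167 244.4167]
  A8.5 [167.7192 230.0624] [165.5833 227.9167] [169.75   232.0833]
wing sc
  A293.2 [241.6729 288.0413] [234.0833 271.9167] [248.75   303.5833]
  A46.9 [248.4435 323.7261] [243.75 320.25] [252.75 327.25]
minrect wing ((177.57411193847656, 214.4061279296875), (6.048167705535889, 25.33047103881836), 51.8143310546875)
hub scene bright
  A45.6 [330.8773 189.889 ] [324.0833 186.75  ] [336.9167 195.25  ]
wing sc bright
  A125.2 [240.7222 281.5571] [234.25   271.9167] [247.0833 291.0833]
  A18.3 [248.452  323.6588] [244.9167 321.5833] [252.4167 325.4167]
```

Run:
```python
from h import *
P=lambda uv,z:plane("top",uv,z)
Q=lambda uv,z:plane("scene",uv,z)
# same markers: top (279,237) = near robot (-x) = scene right one
a,e=tri((279.32,237.14),(311.95,220.08));b,e2=tri((294.17,188.44),(269.02,205.26));print("markers tri",a,e,b,e2)
ma,mb=P((279.32,237.14),.08),P((294.17,188.44),.08);c=(ma+mb)/2;print("marker planes",ma,mb,"centre",c,"dist",np.linalg.norm(ma-mb))
sa,sb=Q((311.95,220.08),.08),Q((269.02,205.26),.08);print("scene",sa,sb,(sa+sb)/2)
yaw=np.arctan2(*(mb-ma)[1::-1]);print("yaw",yaw, "scene yaw",np.arctan2(*(sb-sa)[1::-1]))
g=P((278.17,242.0),.044);p,ep=tri((295.87,240.95),(319.16,223.27));print("green",g,"pointer tri",p,ep,P((295.87,240.95),.052),"redmark",P((262.62,229.34),.044))
print("shaft top",P((287.3,212.7),.082), "scene", Q(((582-390)/5+252,64/5+199),.082))
gs=Q((315.16,234.71),.044);print("green sc",gs)
for n,q in(("green",g),("pointer",p),("greensc",gs)):
    d=q-c;print(n,"ang rel centre",np.arctan2(d[1],d[0]),np.hypot(*d[:2]))
print("burr hub tri",tri((383.3,228.18),(331.0,190.3)),P((383.3,228.18),.042),"disc",P((380.11,229.69),.01),P((380.11,229.69),.005))
t=cv2.imread("pics/top0.png")
def rect(q,z):
    w=np.array([P(u,z)[:2]*1000 for u in q],np.float32);return cv2.minAreaRect(w),np.array(cv2.boxPoints(cv2.minAreaRect(w)))
hb=blobs(t,(355,205,392,255),(18,110,120),(35,255,255))[0][2];print("hub",rect(hb,.042)[0])
wb=blobs(t,(155,188,215,245),(5,150,120),(20,255,255))[0][2];r,bx=rect(wb,.071);print("wing",r,"\n",bx)
l1,l2=P((197.94,205.62),.012),P((167.72,230.06),.012);print("lugs",l1,l2,(l1+l2)/2,np.arctan2(*(l1-l2)[1::-1]),np.linalg.norm(l1-l2))
print("wing tri",tri((177.57,214.41),(240.72,281.56)), "lug sc",Q((248.45,323.66),.012))
print("scene wing", Q((240.72,281.56),.071))
s=cv2.imread("pics/scene0.png"); q=blobs(s,(225,265,280,335),(5,120,190),(20,255,255))[0][2]
print("scene wing rect",cv2.minAreaRect(np.array([Q(u,.071)[:2]*1000 for u in q],np.float32)))
```

```text
markers tri [0.4123 0.059  0.0795] 0.00024936176903060295 [0.5362 0.0235 0.0791] 0.001148900483923409
marker planes [0.4122 0.059  0.08  ] [0.5355 0.0233 0.08  ] centre [0.4738 0.0412 0.08  ] dist 0.12834557757170903
scene [0.4122 0.0599 0.08  ] [0.5361 0.0251 0.08  ] [0.4741 0.0425 0.08  ]
yaw -0.28145368004980476 scene yaw -0.27379311430373054
green [0.4024 0.0617 0.044 ] pointer tri [0.4061 0.0169 0.0511] 0.0017204908001177755 [0.4052 0.0168 0.052 ] redmark [0.4343 0.1022 0.044 ]
shaft top [0.4732 0.04   0.082 ] scene [0.4724 0.0426 0.082 ]
green sc [0.4024 0.0619 0.044 ]
green ang rel centre 2.8614697553607678 0.07434480679179013
pointer ang rel centre -2.79791760477805 0.07192399302009456
greensc ang rel centre 2.859523014538458 0.07433621931836154
burr hub tri (array([ 0.442 , -0.2104,  0.0395]), np.float64(0.0005435831798958328)) [ 0.442  -0.2097  0.042 ] disc [ 0.4411 -0.2097  0.01  ] [ 0.4416 -0.211   0.005 ]
hub ((442.0614013671875, -209.75648498535156), (29.88145637512207, 30.589914321899414), 40.67497253417969)
wing ((466.3150634765625, 316.9833068847656), (15.736861228942871, 63.33253860473633), 39.93699264526367) 
 [[439.9539 336.2124]
 [480.61   287.6521]
 [492.6762 297.7542]
 [452.0202 346.3145]]
lugs [0.4986 0.279  0.012 ] [0.4314 0.357  0.012 ] [0.465 0.318 0.012] -0.8602214540215329 0.10302015603737995
wing tri (array([0.4665, 0.3181, 0.0665]), np.float64(0.0006333063814269546)) lug sc [0.4315 0.3605 0.012 ]
scene wing [0.4632 0.3235 0.071 ]
scene wing rect ((463.956298828125, 322.4692077636719), (12.711141586303711, 60.84886932373047), 40.40085983276367)
```

Grinder centre is (0.474, 0.0415) with yaw −0.28. The burr is at (0.442, −0.210) and 40.7°, the lid at (0.4655, 0.319) with yaw −0.868. Two-view heights agree with the text. Next, pick up the burr.

```bash
cat >> h.py <<'E'
from scipy.spatial.transform import Rotation as R
G=np.array([.4738,.0415]); GY=-.28
def quat(phi):
    """tool down, fingers close along world heading phi"""
    z=np.array([0,0,-1.]);y=np.array([np.cos(phi),np.sin(phi),0])
    return R.from_matrix(np.c_[np.cross(y,z),y,z]).as_quat()[[3,0,1,2]]
def phi_now():
    y=R.from_quat(np.asarray(manip.get_ee_rot())[[1,2,3,0]]).as_matrix()[:,1];return np.arctan2(y[1],y[0])
def st(m=""):
    print(m,"t%.2f"%manip.get_time(),manip.get_tcp_pos(),"phi %.3f"%phi_now(),"F",manip.get_ft_force(),"M",manip.get_ft_torque(),"w %.3f f %.1f"%(manip.get_grip_width(),manip.get_finger_force()))
E
python3 - <<'E'
from h import *
st("start")
def best(p,phis):
    o=[]
    for f in phis:
        j=inverse_kinematics(p,quat(f)); o.append((f,None if j is None else j[5]));
    return o
d=np.radians(40.67)
print(best([.442,-.21,.12],[d+k*np.pi/2 for k in(-2,-1,0,1)]))
print(best([*G,.16],[GY+k*np.pi/2 for k in(-2,-1,0,1)]))
print(best([.4655,.319,.16],[-.868+np.pi/2,-.868-np.pi/2]), best([*G,.18],[GY+np.pi/2,GY-np.pi/2,GY-.9+np.pi/2,GY-.9-np.pi/2]))
E
```

```text
start t0.10 [0.4586 0.4239 0.222 ] phi 0.746 F [ 0.1945 -0.9682 -0.0217] M [0.0323 0.0564 0.0029] w 1.001 f 0.0
[(np.float64(-2.431767246803699), np.float64(1.9639062759687107)), (np.float64(-0.8609709200088027), np.float64(0.39310994917381414)), (np.float64(0.7098254067860938), np.float64(-1.1776863776210824)), (np.float64(2.2806217335809906), None)]
[(-3.4215926535897934, None), (-1.8507963267948966, np.float64(1.9131401577053335)), (-0.28, np.float64(0.34234383091043696)), (1.2907963267948965, np.float64(-1.2284524958844594))]
[(0.7027963267948966, np.float64(-0.12310394814334424)), (-2.4387963267948964, None)] [(1.2907963267948965, np.float64(-1.2284524958844594)), (-1.8507963267948966, np.float64(1.9131401577053335)), (0.3907963267948964, np.float64(-0.32845249588445924)), (-2.7507963267948967, None)]
```

Run:
```python
from h import *
b=[.442,-.210]; f=np.radians(40.67)-np.pi/2
manip.move_pose([*b,.10],quat(f)); st("above")
manip.movel([*b,.016],v=.12,until_force=6); st("down")
manip.command_gripper(0.0); st("grip")
manip.movel([*b,.15],v=.25); st("lift")
manip.move_pose([*G,.135],quat(GY)); st("over shaft")
for n in("scene","top"): cv2.imwrite(f"pics/{n}1.png",optics.read_camera(n)[:,:,::-1])
t=cv2.imread("pics/top1.png");s=cv2.imread("pics/scene1.png")
c=lambda im,u,v:cv2.resize(im[v-45:v+45,u-45:u+45],(400,400),interpolation=cv2.INTER_CUBIC)
cv2.imwrite("pics/m3.png",np.hstack([c(t,287,212),c(s,291,215)]))
```

```text
above t2.40 [ 0.4426 -0.2096  0.1002] phi -0.860 F [ 0.1405  0.9393 -0.0302] M [-0.0151  0.097   0.0116] w 0.999 f 0.0
down t3.25 [ 0.4424 -0.2101  0.0163] phi -0.861 F [-0.0029  0.32    0.4364] M [0.0115 0.0914 0.0218] w 1.001 f 0.0
grip t4.20 [ 0.442 -0.21   0.016] phi -0.861 F [ 0.0362 -0.3608 -0.5063] M [-0.0505  0.0665 -0.017 ] w 0.318 f 29.8
lift t4.88 [ 0.4413 -0.2096  0.1493] phi -0.861 F [-0.5489 -0.274  -1.6276] M [-0.0687  0.1381  0.0354] w 0.319 f 29.8
over shaft t5.88 [0.4735 0.0409 0.1343] phi -0.281 F [-0.198   0.042  -1.3392] M [-0.0715  0.0811  0.0273] w 0.320 f 29.8
```

View pics/m3.png

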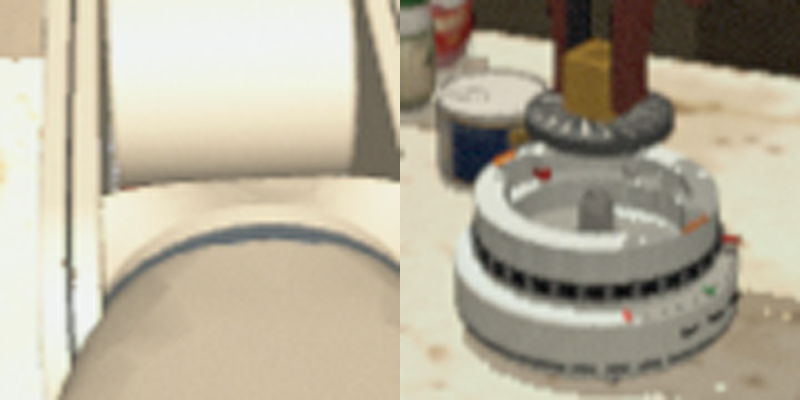

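The burr is gripped square and level above the shaft; the arm blocks the top view. Lower it with a force stop.

Run:
```python
from h import *
h=manip.movel([*G,.0585],v=.05,until_force=10); print(h); st("down")
cv2.imwrite("pics/scene2.png",optics.read_camera("scene")[:,:,::-1])
```

```text
True
down t7.40 [0.4737 0.0415 0.0599] phi -0.280 F [-0.0375 -0.043   5.4205] M [0.0003 0.1726 0.0178] w 0.318 f 29.9
```

The force stop came at TCP z 0.0599, which puts the underside at 44 mm: home. Release, go to the lid, and check the burr from above.

Run:
```python
from h import *
manip.command_gripper(.45); st("open")
manip.movel([*G,.15],v=.25); 
L=[.4655,.319]; f=-.868+np.pi/2
manip.move_pose([*L,.14],quat(f)); st("above lid")
for n in("scene","top"): cv2.imwrite(f"pics/{n}3.png",optics.read_camera(n)[:,:,::-1])
t=cv2.imread("pics/top3.png");s=cv2.imread("pics/scene3.png")
c=lambda im,u,v:cv2.resize(im[v-40:v+40,u-40:u+40],(400,400),interpolation=cv2.INTER_CUBIC)
cv2.imwrite("pics/m4.png",np.hstack([c(t,287,212),c(s,291,225)]))
for a,q,k in blobs(t,(260,190,315,240),(18,110,120),(35,255,255),20): print(a,plane("top",q,.086),cv2.minAreaRect(np.array([plane("top",u,.086)[:2]*1000 for u in k],np.float32)))
```

```text
open t7.88 [0.4727 0.0414 0.0591] phi -0.280 F [ 0.3889  0.7103 -0.5477] M [-0.0022  0.0812  0.0141] w 0.450 f 0.0
above lid t9.47 [0.4652 0.3179 0.1393] phi 0.701 F [ 0.7391 -0.6673 -0.3258] M [ 0.023  -0.0257 -0.0025] w 0.444 f 0.0
117.625 [0.4724 0.0407 0.086 ] ((472.55169677734375, 40.8204231262207), (28.104650497436523, 29.163787841796875), 72.28736877441406)
```

View pics/m4.png

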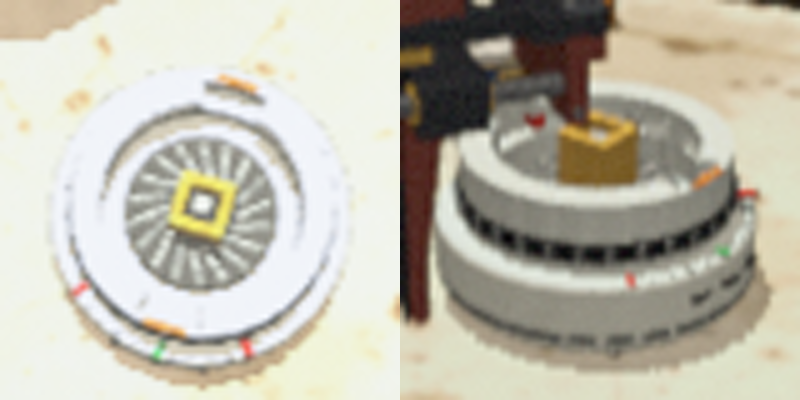

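The burr is fully down, with the shaft end showing in the bore (hub at about (200,205) in the left tile). The pointer is still at rest. Grip the lid.

Run:
```python
from h import *
L=[.4658,.3183]
h=manip.movel([*L,.045],v=.12,until_force=6); print(h); st("down")
manip.command_gripper(0.0); st("grip")
manip.movel([*L,.17],v=.2); st("lift")
manip.move_pose([*G,.165],quat(GY+np.pi/2)); st("over collar")
h=manip.movel([*G,.0995],v=.04,until_force=8); print(h); st("down")
cv2.imwrite("pics/scene4.png",optics.read_camera("scene")[:,:,::-1])
s=cv2.imread("pics/scene4.png")
cv2.imwrite("pics/m5.png",cv2.resize(s[165:265,230:350],(720,600),interpolation=cv2.INTER_CUBIC))
```

```text
False
down t10.51 [0.4663 0.3185 0.0455] phi 0.703 F [-0.3499  0.2446  0.2585] M [-0.0331  0.0256  0.0083] w 0.450 f 0.0
grip t11.03 [0.4661 0.3185 0.0453] phi 0.703 F [ 0.8066 -0.364   2.0909] M [-0.0239  0.0081 -0.0081] w 0.155 f 30.0
lift t11.80 [0.465  0.3178 0.169 ] phi 0.703 F [ 0.0009 -0.5809 -0.7398] M [ 0.0213  0.0082 -0.0531] w 0.158 f 30.0
over collar t12.88 [0.4737 0.0419 0.1644] phi 1.290 F [-0.9573  0.1506 -1.1238] M [ 0.0834 -0.0813  0.0164] w 0.156 f 30.0
True
down t14.34 [0.4737 0.0415 0.1016] phi 1.291 F [-0.3059 -0.043   5.7987] M [ 0.0031  0.135  -0.0398] w 0.158 f 30.0
```

View pics/m5.png

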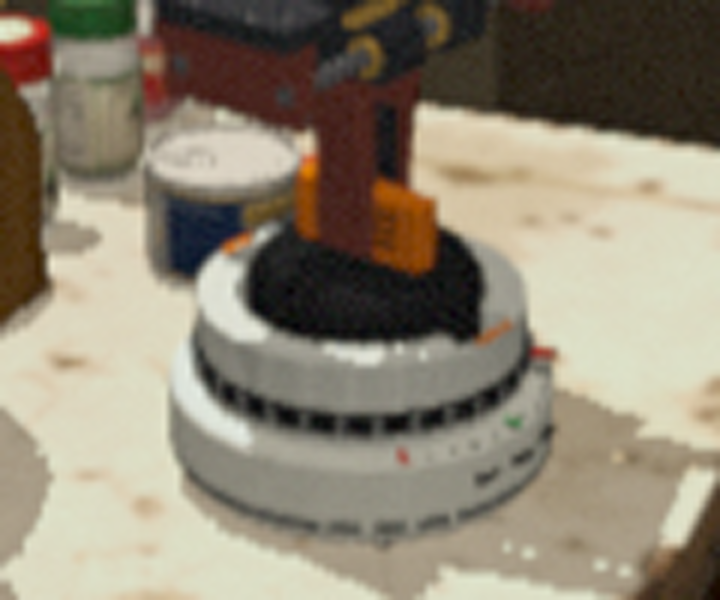

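The lid is seated: TCP z 0.1016 gives its origin at about 56 mm, lugs in the openings, and the pointer still at rest at about (540,353) in the crop. Turn clockwise in steps, watching the pointer.

```bash
cat >> h.py <<'E'
def pointer(tag):
    s=optics.read_camera("scene")[:,:,::-1].copy(); cv2.imwrite(f"pics/p{tag}.png",s)
    for a,c,q in blobs(s,(285,205,335,250),(0,110,80),(5,255,255),1):
        p=plane("scene",c,.052)[:2]-G; print("  red A%.1f"%a,c,"drv %.3f r %.4f"%((np.pi+GY)-np.arctan2(p[1],p[0])%(2*np.pi)+.61,np.hypot(*p)))
    for a,c,q in blobs(s,(285,205,335,250),(45,60,60),(85,255,255),1):
        p=plane("scene",c,.044)[:2]-G; print("  green A%.1f"%a,c,"ang err %.3f"%((np.pi+GY)-np.arctan2(p[1],p[0])%(2*np.pi)))
E
python3 - <<'E'
from h import *
pointer("a0")
for k,a in enumerate((.1,.2,.3,.4,.5,.6)):
    manip.movel([*G,.1020],frame=quat(GY+np.pi/2-a),v=.05); 
    if k%2: manip.wait(.2); st("a%.1f"%a); pointer(f"a{k+1}")
E
```

```text
red A3.2 [319.1296 223.3041] drv 0.005 r 0.0710
  green A2.2 [315.3069 234.9396] ang err 0.007
a0.2 t15.14 [0.4739 0.0415 0.102 ] phi 1.093 F [ 0.652   1.7824 -0.6499] M [ 0.1926 -0.0459  0.005 ] w 0.158 f 30.0
  red A4.8 [319.4248 224.2903] drv 0.074 r 0.0718
  red A1.6 [296.8213 240.5647] drv 1.354 r 0.0870
  green A2.0 [315.2838 234.9073] ang err 0.006
a0.4 t15.89 [0.4738 0.0415 0.102 ] phi 0.893 F [ 0.8754  1.8174 -1.4673] M [ 0.3311 -0.0665  0.0924] w 0.155 f 30.0
  red A6.2 [319.0678 226.8053] drv 0.250 r 0.0726
  red A1.6 [296.8246 240.5716] drv 1.354 r 0.0871
  red A1.0 [288.2616 205.1142] drv -1.652 r 0.0969
  green A2.0 [315.2676 234.955 ] ang err 0.008
a0.6 t16.64 [0.4739 0.0415 0.102 ] phi 0.693 F [ 0.5478  1.7338 -0.0909] M [ 0.3389 -0.2316  0.0789] w 0.157 f 30.0
  red A5.8 [317.1055 229.4394] drv 0.444 r 0.0724
  red A1.5 [296.8196 240.5778] drv 1.355 r 0.0871
  green A2.1 [315.2955 234.9394] ang err 0.007
```

The ring follows the lid at angle − 0.155, as expected. Finish at 0.765.

Run:
```python
from h import *
for a in(.7,.765): manip.movel([*G,.1020],frame=quat(GY+np.pi/2-a),v=.05)
manip.wait(.5); st("end"); pointer("end")
s=cv2.imread("pics/pend.png"); t=optics.read_camera("top")[:,:,::-1]
c=lambda im,u,v:cv2.resize(im[v-30:v+30,u-30:u+30],(400,400),interpolation=cv2.INTER_CUBIC)
cv2.imwrite("pics/m6.png",np.hstack([c(s,300,225),c(t,285,225)]))
```

```text
end t17.69 [0.4739 0.0415 0.102 ] phi 0.526 F [ 1.7939  1.4562 -0.8497] M [ 0.4325 -0.3141  0.106 ] w 0.158 f 30.0
  red A7.1 [314.4368 231.392 ] drv 0.605 r 0.0717
  red A1.6 [296.8075 240.5693] drv 1.355 r 0.0870
  green A2.4 [315.1283 234.8094] ang err 0.004
```

View pics/m6.png

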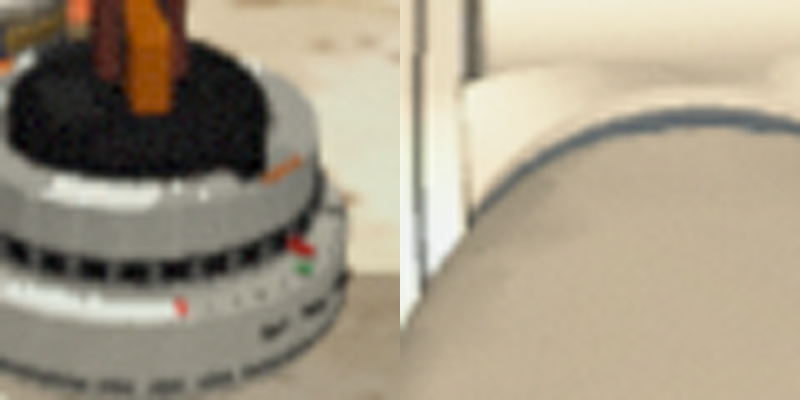

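The red pointer (300,245) stands directly over the green mark (304,268), with a measured drive of 0.605. The lid is held at 30 N and stable, so I'm handing in.

```bash
python3 -c "
from station import manip, optics, inverse_kinematics
print(manip.job_done())"
```

```text
the job is handed in; nothing more can be done
None
```

I handed the job in with the burr fully home and released, the lid turned clockwise until the pointer stood at the green mark (about 0.605 rad measured, target 0.61), and the gripper still holding it; the bystanders were not touched.

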